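Heft the screw tins: emptiest to the refill tray, fullest held up

ROBOT

A 6-joint arm with a two-finger parallel gripper is mounted at the origin on the work surface. World frame = base frame: x ahead of the robot, y to its left, z up, the work surface at z = 0. Lengths are in mm, angles in rad, forces in N, time in s.
With the tool pointing down it reaches from about 300 to 875 mm from the base axis. Payload 6.4 kg.
Tool frame: the origin (TCP) lies on the mounting face of the last link; the fingertips stand 166 mm ahead of it and the grasp point (between the pads) lies 147 mm ahead of it (env.tips_ahead is the distance from the TCP to the fingertips, in mm); z points along the fingers, y is the line along which they close (so a half turn about z gives the same grasp; the last joint's range is limited). The gripper opens to 88 mm and grips with 3 to 60 N. Pads are 18 mm wide; open, the fingers measure 123 mm over their backs; the gripper's body (75 mm by 187 mm) begins 45 mm behind the grasp point.
Start: joints at [-1.329, 0.181, 1.607, -0, 1.354, -0.206], TCP at [248.983, -518.315, 404.714] pointing down, gripper open.
Joint ranges: [-2.99, 2.99], [-0.89, 2.07], [0.3, 2.58], [-1.14, 4.28], [0, 2.63], [-3.12, 3.12]. Speed limits (rad/s): [2.57, 2.57, 3.01, 3.14, 3.14, 3.14].

INTERFACE

Orientations are given as a unit quaternion [x, y, z, w].
In Python, from rig import env gives the robot as it stands.
- The arm moves only by the tool drive_tool, never from a script. Its argument "steps" is a list of rows, each a list of 3 entries, a list of its own where there are three numbers: the shift along the tool's x, y, z in parts of the range, where 1.0 means 0.6 m, then the turn, a rotation vector about the tool's x, y, z in shares of 4 rad (1.0 is 4 rad), then the opening, from 0 (shut) to 1 (fully open). In form: [[[tx, ty, tz], [wx, wy, wz], gripper], ...]. A call has 1 to 8 rows; each row is the pose to reach, as a shift and turn from the pose commanded when the call began, along the tool's axes at that moment; what a row does not reach only later rows make up. A row lasts 1/8 s, in which the tool goes at most 62.5 mm and 10.7 degrees, less where a joint would pass 70% of its speed; a pose out of reach is approached as far as the arm can. A call with a gripper value outside its range is refused whole. The fingers move at their own pace and stop on an object; the grip force is fixed at half the most. Time passes only in rows, so rows that repeat a pose let the fingers close. It gives the time, the measured TCP pose, the force, the opening and the grip force at its end, in the units of the state.
- env.read_state(): the state, without advancing time (a new reading comes with each control period).
- env.capture(name): name is "side" or "top"; returns a dict with "color" (420x560x3 uint8, red, green, blue), "depth" (420x560 float32, mm along the optical axis (not along the pixel's ray), 0 where there is no reading), "vfov" (degrees; the focal length in pixels is half the picture's height over the tangent of half this angle, whatever the lens; pixels are square), "cx", "cy" (the principal point, pixels), "k1" (the pictures are not rectified: a ray, as slopes to the right and down, at radius r is drawn at 1 + k1 r^2 times it, then the intrinsics apply), "eye" and "rotation" of the camera in the world. Camera axes: x right, y up, looking along -z (the intrinsics and any distortion apply to the point x, -y, -z); pixel columns grow to the right and rows downward; lengths in mm; the calibration is good to about 2 mm. A picture is of the moment at which its call begins.
- env.sign_off(): hands the job in; it is judged then, once.
The state is a dict: "time_s": time; "q": joint angles; "qd": joint speeds; "effort": joint torques, N m; "eef_pos": TCP position; "orientation": TCP orientation; "wrist_force": force on the tool from outside, world axes, zero at the start; "ft_torque": the same for the moment, N m; "width": opening from 0.0 (shut) to 1.0 (fully open); "gripper_force": force on a finger pad.
Only numpy, scipy, OpenCV 4.12 (cv2) and the standard library are available. Lean on these libraries where they do the work, as an engineer would, in place of code of your own. Each camera call takes 0.05 s, during which the arm holds its last target. There are 200 camera calls.

TASK

Three identical closed tins of screws stand on the bench, holding different amounts: heft them to find out which is the lightest and which the heaviest. Set the lightest down standing in the shallow plywood tray for refilling, leave the middle one standing on the bench outside the tray, and finish while still holding the heaviest upright in the gripper, at least 15 cm clear of the bench. Do not drop or knock over any tin, and leave the screwdriver, offcut and glue jar where they are.

Things in the scene. Friction and masses are not known exactly. Their poses are not given: they have to be found in the camera images.
- tin_a: one of three identical-looking closed steel tins of screws: upright cylinder 58 mm diameter, 80 mm tall, with a 60 mm diameter lid over its top 14 mm (lid stays on); origin at the centre of its underside, z up its axis. Each weighs something between 0.15 and 0.75 kg and no two are closer than 0.1 kg; its tightly packed contents shift by 3 mm at most; which weighs what is not known before lifting
- tin_b: one of three identical-looking closed steel tins of screws: upright cylinder 58 mm diameter, 80 mm tall, with a 60 mm diameter lid over its top 14 mm (lid stays on); origin at the centre of its underside, z up its axis. Each weighs something between 0.15 and 0.75 kg and no two are closer than 0.1 kg; its tightly packed contents shift by 3 mm at most; which weighs what is not known before lifting
- tin_c: one of three identical-looking closed steel tins of screws: upright cylinder 58 mm diameter, 80 mm tall, with a 60 mm diameter lid over its top 14 mm (lid stays on); origin at the centre of its underside, z up its axis. Each weighs something between 0.15 and 0.75 kg and no two are closer than 0.1 kg; its tightly packed contents shift by 3 mm at most; which weighs what is not known before lifting
- tray: shallow open square plywood tray fixed to the bench, 140 x 140 mm outside, 130 mm inside, walls 5 mm thick and 25 mm high, floor 5 mm thick; origin at the centre of its underside on the bench, x and y along its sides
- screwdriver: screwdriver lying on the bench, 200 mm long; origin under its middle, x along it; leave it alone
- offcut: pale wooden offcut, 45 x 130 x 35 mm high; origin at the centre of its underside; leave it alone
- glue: white glue jar with black cap, 52 mm diameter, 95 mm tall; origin at the centre of its underside; leave it alone

How it is judged:
By the outcome, as a careful person would: the job done as asked, in the order asked, and still so for the second after the job is handed in, while the arm keeps its last pose, push and grip.
It also fails if it takes over 72 s, if anything falls off the work surface, if the arm or the gripper's body presses on something with over 40 N, if the wrist force passes 120 N, or if a joint passes its speed limit or range.

## Working session

There is one attempt and no reset: what is moved stays moved. The work goes in short steps, Python scripts to look and compute and a tool call to move; the robot and the scene stay as the last step left them, time stands still between calls to the robot, and variables do not carry over. Pictures are saved under pics/ and viewed, at most 10 in all, crops included, and the job is handed in when it is done.

Besides the shell and the picture viewer there is one more tool, called after ">>>" as a command line: name --argument value ..., lists and objects as JSON in quotes. drive_tool: Moves the arm, as the interface text tells. Its arguments: {"type":"object","properties":{"steps":{"type":"array","items":{"type":"array"}}},"required":["steps"]}

```bash
ls; mkdir -p pics; cat > h.py <<'E'
import numpy as np, cv2
from rig import env
def cloud(c):
    d=c["depth"];h,w=d.shape
    f=h/2/np.tan(np.radians(c["vfov"])/2)
    K=np.array([[f,0,c["cx"]],[0,f,c["cy"]],[0,0,1.]])
    u,v=np.meshgrid(np.arange(w),np.arange(h))
    p=cv2.undistortPoints(np.stack([u,v],-1).reshape(-1,1,2).astype(np.float64),K,np.array([c["k1"],0,0,0,0.])).reshape(h,w,2)
    P=np.stack([p[...,0]*d,-p[...,1]*d,-d],-1)
    W=P@np.array(c["rotation"]).T+np.array(c["eye"])
    W[d==0]=np.nan
    return W
def save(c,n): cv2.imwrite("pics/"+n,cv2.cvtColor(c["color"],cv2.COLOR_RGB2BGR))
E
python3 - <<'E'
from h import *
for n in("top","side"):
    c=env.capture(n);save(c,n+"0.png");W=cloud(c);np.save(n+"0.npy",W)
    print(n,c["eye"],c["vfov"],c["k1"])
    z=W[...,2]
    if n=="top":
        for lo,hi in((15,30),(31,40),(70,88),(89,102),(3,14)):
            m=((z>lo)&(z<hi)).astype(np.uint8)
            N,L,S,C=cv2.connectedComponentsWithStats(m)
            for i in range(1,N):
                if S[i,4]>60:
                    q=W[L==i];print(lo,hi,S[i],C[i].round(),np.median(q,0).round(1),q.min(0).round(),q.max(0).round())
print(env.read_state())
E
```

```text
picsTraceback (most recent call last):
  File "<stdin>", line 3, in <module>
  File "h.py", line 10, in cloud
    W=P@np.array(c["rotation"]).T+np.array(c["eye"])
      ~^~~~~~~~~~~~~~~~~~~~~~~~~~
ValueError: matmul: Input operand 1 has a mismatch in its core dimension 0, with gufunc signature (n?,k),(k,m?)->(n?,m?) (size 4 is different from 3)
```

Rotation is a quaternion.

```bash
sed -i 's/np.array(c\["rotation"\]).T/R.from_quat(c["rotation"]).as_matrix().T/; 1a from scipy.spatial.transform import Rotation as R' h.py
python3 - <<'E'
from h import *
for n in("top","side"):
    c=env.capture(n);save(c,n+"0.png");W=cloud(c);np.save(n+"0.npy",W)
    print(n,c["eye"],c["rotation"],c["vfov"],c["k1"])
    z=W[...,2]
    if n=="top":
        for lo,hi in((15,30),(31,40),(70,88),(89,102),(3,14)):
            m=((z>lo)&(z<hi)).astype(np.uint8)
            N,L,S,C=cv2.connectedComponentsWithStats(m)
            for i in range(1,N):
                if S[i,4]>60:
                    q=W[L==i];print(lo,hi,S[i],C[i].round(),np.median(q,0).round(1),q.min(0).round(),q.max(0).round())
print(env.read_state())
E
```

```text
top [ 414.23967853   12.44105863 1365.76766615] [ 0.04880807 -0.0433321  -0.70067961  0.71048447] 45.605084598184085 -0.05469898346449183
15 30 [196 120  14  37 296] [202. 137.] [794.  243.6  22.4] [742. 228.  15.] [844. 261.  30.]
15 30 [399 220  57  58 475] [429. 248.] [ 499.3 -386.9   24.4] [ 418. -450.   15.] [ 570. -294.   30.]
31 40 [267 142  49  21 644] [291. 152.] [751.7  -5.   35. ] [723. -68.  31.] [779.  63.  40.]
70 88 [243 219  23  23 420] [254. 230.] [532.3  91.2  80.4] [504.  63.  71.] [561. 120.  87.]
70 88 [323 220  24  23 419] [335. 231.] [ 532.2 -117.6   81.1] [ 504. -147.   72.] [561. -87.  87.]
70 88 [141 247  23  24 407] [152. 259.] [453.7 352.4  79.9] [425. 324.  71.] [484. 382.  86.]
89 102 [361 151  18  18 250] [369. 160.] [ 718.1 -205.4   94.8] [ 696. -229.   89.] [ 742. -184.  101.]
3 14 [ 398  222   55   54 1940] [427. 249.] [ 491.8 -376.7    6.4] [ 423. -445.    3.] [ 567. -296.   14.]
3 14 [540 278  20  28  98] [548. 289.] [ 393.  -707.3    4.5] [ 344. -742.    3.] [ 417. -687.   11.]
side [ 528.94956633 -853.24240473  601.79115787] [ 0.48596276 -0.02628791 -0.02645732  0.87318334] 45.874659713892214 0.05995111646044488
{'time_s': 0.15, 'q': array([-1.32930152e+00,  1.81364132e-01,  1.60776832e+00,  1.10706096e-06,
        1.35385340e+00, -2.06303610e-01]), 'qd': array([ 0.0002875 , -0.0010931 , -0.0034184 , -0.00111814, -0.00083782,
       -0.00297604]), 'effort': array([ 5.38086369e-04, -4.34231544e+01, -3.42174876e+01,  7.02409353e-02,
        3.56552191e-02, -8.01823103e-05]), 'eef_pos': array([ 248.93041253, -518.10346893,  404.02531339]), 'orientation': array([ 9.75038900e-01,  2.22033012e-01, -1.17160391e-05, -6.96499730e-04]), 'wrist_force': array([-0.44488015, -0.06482501,  0.7439752 ]), 'ft_torque': array([ 0.01849292,  0.00104758, -0.02210402]), 'gripper_force': 0.0, 'width': 1.0028514751334865}
```

View pics/top0.png

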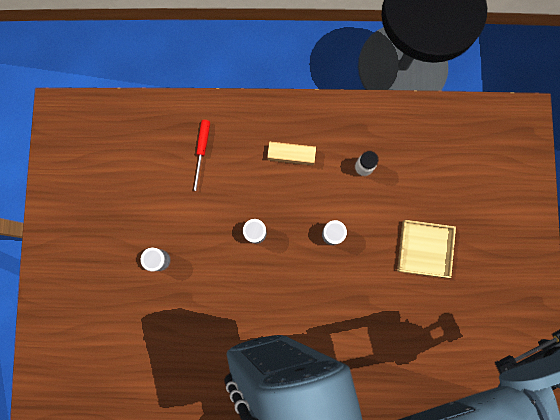

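View pics/side0.png

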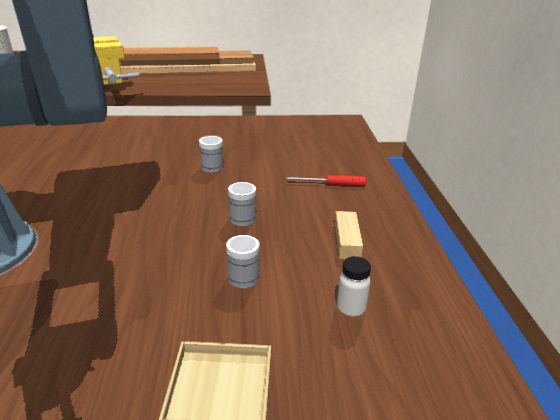

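Top view: tins near (254,230), (335,231) and (152,259), tray near (427,249), all upright and free-standing. I'll refine the positions and compute the tool-frame moves.

```bash
cat >> h.py <<'E'
Rt=R.from_quat([.975039,.222033,0,0]).as_matrix()
def sh(a,b): return (Rt.T@(np.array(b,float)-np.array(a,float))/1000).round(4).tolist()
def tins(c,zlo=76,zhi=90):
    W=cloud(c);z=W[...,2];out=[]
    N,L,S,C=cv2.connectedComponentsWithStats(((z>zlo)&(z<zhi)).astype(np.uint8))
    for i in range(1,N):
        if S[i,4]>150:
            q=W[L==i][:,:2].astype(np.float32)
            out.append((cv2.minEnclosingCircle(q),q.mean(0).round(1)))
    return out
E
python3 - <<'E'
from h import *
c=env.capture("top")
for t in tins(c): print(t)
W=np.load("top0.npy");z=W[...,2]
m=(z>3)&(z<35)&(W[...,1]<-250)&(W[...,1]>-500)&(W[...,0]<650)&(W[...,0]>350)
q=W[m][:,:2].astype(np.float32)
print(cv2.minAreaRect(q))
s=[248.98,-518.32,404.71]
for p in((532,-117.5),(532,91),(454,352),(494,-372)): print(p,sh(s,[*p,404.7]))
print(env.read_state()["wrist_force"])
E
```

```text
(((533.4385986328125, 91.32942962646484), 29.790082931518555), array([533.3,  91.7], dtype=float32))
(((531.556640625, -117.84696197509766), 30.190927505493164), array([ 531.7, -117.4], dtype=float32))
(((454.54852294921875, 352.92279052734375), 29.699668884277344), array([454. , 352.9], dtype=float32))
((499.91107177734375, -374.9913024902344), (249.97596740722656, 299.7633972167969), 89.99132537841797)
(532, -117.5) [0.4287, -0.2388, 0.0]
(532, 91) [0.5189, -0.4267, 0.0]
(454, 352) [0.5616, -0.6957, 0.0]
(494, -372) [0.2842, -0.0258, 0.0]
[-0.65216643  0.78535315  0.55663717]
```

Careful with the scale: shifts go in shares of 0.6 m and turns go in shares of 4 rad. That gives: 0.4285 m / 0.6 = 0.7142, 0.41 m / 0.6 = 0.6833.

>>> drive_tool --steps '[[[0.05,-0.0283,0],[0,0,0],1],[[0.15,-0.0833,0],[0,0,0],1],[[0.2667,-0.1483,0],[0,0,0],1],[[0.3833,-0.2133,0],[0,0,0],1],[[0.5,-0.2783,0],[0,0,0],1],[[0.6,-0.3333,0],[0,0,0],1],[[0.6833,-0.38,0.05],[0,0,0],1],[[0.7142,-0.3983,0.1],[0,0,0],1]]'

```text
time_s: 1.2
eef_pos: [517.2, -138.6, 361.0]
orientation: [0.975, 0.222, 0.001, 0.001]
wrist_force: [1.6, -1.4, 0.6]
width: 1.001
gripper_force: 0.0
```

To row units: 0.09 m / 0.6 = 0.15, 0.06 m / 0.6 = 0.1.

>>> drive_tool --steps '[[[0,0,0],[0,0,0],1],[[0,0,0.05],[0,0,0],1],[[0,0,0.1],[0,0,0],1],[[0,0,0.15],[0,0,0],1]]'

```text
time_s: 1.7
eef_pos: [515.5, -141.5, 269.8]
orientation: [0.975, 0.222, 0.0, 0.001]
wrist_force: [-0.3, 0.6, -0.6]
width: 0.999
gripper_force: 0.0
```

```bash
python3 - <<'E'
from h import *
c=env.capture("side");save(c,"s1.png")
s=env.read_state();print(s["eef_pos"],s["orientation"],s["wrist_force"])
F=[]
for i in range(6): env.capture("side");F.append(env.read_state()["wrist_force"])
print(np.mean(F,0),np.std(F,0))
print(sh(s["eef_pos"],[531.7,-117.6,191]))
E
```

```text
[ 513.91479571 -140.79766149  265.7149283 ] [ 0.97516976  0.22144283 -0.00212771 -0.00157335] [-1.99450278  1.1419337  -3.068652  ]
[ 0.02634727 -0.34857568 -0.49609922] [0.44447653 0.25214877 0.70502386]
[0.0261, -0.0132, 0.0747]
```

View pics/s1.png

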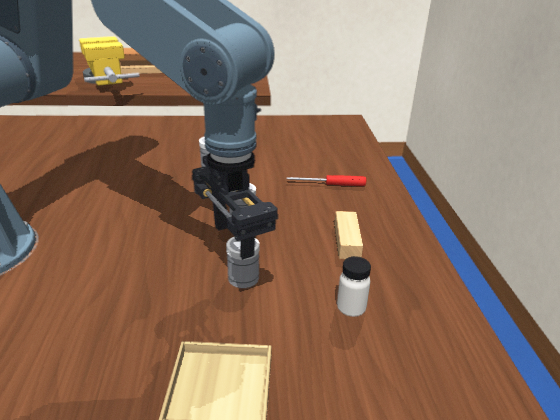

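The drive fell short of the commanded target, likely because of a joint speed limit. The gripper at (235,225) is off-centre over the near tin, so I'll correct sideways before descending.

To row units: 0.026 m / 0.6 = 0.0433, -0.0132 m / 0.6 = -0.022.

>>> drive_tool --steps '[[[0.02,-0.01,0],[0,0,0],1],[[0.0433,-0.022,0],[0,0,0],1],[[0.0433,-0.022,0],[0,0,0],1],[[0.0433,-0.022,0],[0,0,0],1]]'

```text
time_s: 2.55
eef_pos: [533.5, -116.8, 269.9]
orientation: [0.975, 0.223, -0.0, -0.0]
wrist_force: [-0.7, 0.4, -0.5]
width: 0.999
gripper_force: 0.0
```

```bash
cat >> h.py <<'E'
def rd(n=6):
    P=[];F=[];Q=[]
    for i in range(n):
        env.capture("side");s=env.read_state();P.append(s["eef_pos"]);F.append(s["wrist_force"]);Q.append(s["effort"])
    print("t",s["time_s"],"P",np.mean(P,0).round(1),np.std(P,0).round(1),"F",np.mean(F,0).round(2),np.std(F,0).round(2),"eff",np.mean(Q,0).round(2),"w",s["width"],s["gripper_force"],s["orientation"].round(4))
    return np.mean(P,0)
E
python3 - <<'E'
from h import *
p=rd();print(sh(p,[531.7,-117.6,191]))
E
```

```text
t 2.85 P [ 533.3 -117.3  269.9] [0.  0.2 0. ] F [ 0.25 -0.05 -0.2 ] [0.28 0.39 0.82] eff [ 1.600e-01 -4.328e+01 -2.925e+01  7.000e-02 -4.000e-02 -0.000e+00] w 1.000603570286212 0.0 [ 9.751e-01  2.218e-01 -1.000e-04 -0.000e+00]
[-0.0016, -0.0004, 0.0789]
```

To row units: 0.079 m / 0.6 = 0.1317, 0.065 m / 0.6 = 0.1083.

>>> drive_tool --steps '[[[-0.0025,0,0.0333],[0,0,0],1],[[-0.0025,0,0.075],[0,0,0],1],[[-0.0025,0,0.1083],[0,0,0],1],[[-0.0025,0,0.1317],[0,0,0],1],[[-0.0025,0,0.1317],[0,0,0],1],[[-0.0025,0,0.1317],[0,0,0],0],[[-0.0025,0,0.1317],[0,0,0],0],[[-0.0025,0,0.1317],[0,0,0],0]]'

```text
time_s: 3.85
eef_pos: [532.2, -117.7, 191.6]
orientation: [0.975, 0.222, 0.0, -0.0]
wrist_force: [-1.4, 3.7, 2.4]
width: 0.686
gripper_force: 1.9
```

>>> drive_tool --steps '[[[0,0,0],[0,0,0],0],[[0,0,0],[0,0,0],0]]'

```text
time_s: 4.1
eef_pos: [532.2, -117.6, 191.5]
orientation: [0.975, 0.222, 0.0, -0.0]
wrist_force: [-2.6, 3.8, 6.1]
width: 0.665
gripper_force: 30.0
```

To row units: -0.079 m / 0.6 = -0.1317, -0.07 m / 0.6 = -0.1167.

>>> drive_tool --steps '[[[0,0,-0.0083],[0,0,0],0],[[0,0,-0.03],[0,0,0],0],[[0,0,-0.0583],[0,0,0],0],[[0,0,-0.0917],[0,0,0],0],[[0,0,-0.1167],[0,0,0],0],[[0,0,-0.1317],[0,0,0],0],[[0,0,-0.1317],[0,0,0],0],[[0,0,-0.1317],[0,0,0],0]]'

```text
time_s: 5.1
eef_pos: [531.8, -117.8, 269.4]
orientation: [0.975, 0.222, -0.0, -0.0]
wrist_force: [0.3, -0.1, -4.1]
width: 0.665
gripper_force: 30.0
```

```bash
python3 - <<'E'
from h import *
p=rd(10)
E
```

```text
t 5.6 P [ 531.9 -117.8  269.5] [0.1 0.  0.3] F [ 0.11 -0.31 -3.58] [0.37 0.45 0.54] eff [ 0.000e+00 -4.519e+01 -3.074e+01  6.000e-02 -3.000e-02 -0.000e+00] w 0.6632048106910392 29.99485757617606 [ 9.75e-01  2.22e-01 -1.00e-04 -0.00e+00]
```

About 0.35 kg for this tin. I'll put it back and go to the next one.

To row units: 0.079 m / 0.6 = 0.1317, 0.077 m / 0.6 = 0.1283.

>>> drive_tool --steps '[[[0,0,0.025],[0,0,0],0],[[0,0,0.0617],[0,0,0],0],[[0,0,0.1],[0,0,0],0],[[0,0,0.12],[0,0,0],0],[[0,0,0.1283],[0,0,0],0],[[0,0,0.1317],[0,0,0],0],[[0,0,0.1317],[0,0,0],0],[[0,0,0.1317],[0,0,0],0.8]]'

```text
time_s: 6.6
eef_pos: [532.8, -118.2, 192.0]
orientation: [0.975, 0.222, 0.001, 0.001]
wrist_force: [0.2, 0.9, 0.9]
width: 0.755
gripper_force: 0.0
```

To row units: -0.105 m / 0.6 = -0.175, -0.08 m / 0.6 = -0.1333.

>>> drive_tool --steps '[[[0,0,0],[0,0,0],1],[[0,0,0],[0,0,0],1],[[0,0,0],[0,0,0],1],[[0,0,-0.0333],[0,0,0],1],[[0,0,-0.0833],[0,0,0],1],[[0,0,-0.1333],[0,0,0],1],[[0,0,-0.175],[0,0,0],1],[[0,0,-0.175],[0,0,0],1]]'

```text
time_s: 7.6
eef_pos: [532.9, -118.2, 298.0]
orientation: [0.975, 0.222, 0.002, 0.001]
wrist_force: [0.3, 0.6, -0.7]
width: 1.001
gripper_force: 0.0
```

```bash
python3 - <<'E'
from h import *
p=rd(2);print(sh(p,[533.3,91.5,p[2]]))
E
```

```text
t 7.7 P [ 532.1 -117.9  295.8] [0.2 0.1 0.5] F [-0.78  0.   -0.42] [0.11 0.23 0.08] eff [ 2.000e-02 -4.380e+01 -3.146e+01  7.000e-02 -4.000e-02  0.000e+00] w 1.001269812707164 0.0 [ 9.75e-01  2.22e-01 -2.00e-04 -2.00e-04]
[0.0918, -0.1882, 0.0]
```

To row units: -0.188 m / 0.6 = -0.3133, -0.166 m / 0.6 = -0.2767.

>>> drive_tool --steps '[[[0.0167,-0.0333,0],[0,0,0],1],[[0.045,-0.0917,0],[0,0,0],1],[[0.0767,-0.1567,0],[0,0,0],1],[[0.1083,-0.2217,0],[0,0,0],1],[[0.135,-0.2767,0],[0,0,0],1],[[0.1533,-0.3133,0.0417],[0,0,0],1],[[0.1533,-0.3133,0.0417],[0,0,0],1],[[0.1533,-0.3133,0.0417],[0,0,0],1]]'

```text
time_s: 8.7
eef_pos: [533.5, 91.0, 270.3]
orientation: [0.975, 0.222, -0.001, -0.0]
wrist_force: [-0.7, -0.4, 1.0]
width: 0.998
gripper_force: 0.0
```

```bash
python3 - <<'E'
from h import *
p=rd(6);print(sh(p,[533.3,91.5,191]))
E
```

```text
t 9.0 P [533.9  90.6 271.3] [0.1 0.1 0.2] F [ 0.28 -0.12  0.02] [0.24 0.34 0.41] eff [ 2.300e-01 -4.242e+01 -2.901e+01  5.000e-02 -5.000e-02 -1.000e-02] w 0.9985407168861753 0.0 [9.752e-01 2.215e-01 4.000e-04 1.000e-04]
[-0.0002, -0.0011, 0.0803]
```

To row units: 0.08 m / 0.6 = 0.1333, 0.02 m / 0.6 = 0.0333.

>>> drive_tool --steps '[[[0,-0.0017,0.0333],[0,0,0],1],[[0,-0.0017,0.075],[0,0,0],1],[[0,-0.0017,0.1083],[0,0,0],1],[[0,-0.0017,0.1333],[0,0,0],1],[[0,-0.0017,0.1333],[0,0,0],0.8],[[0,-0.0017,0.1333],[0,0,0],0],[[0,-0.0017,0.1333],[0,0,0],0],[[0,-0.0017,0.1333],[0,0,0],0]]'

```text
time_s: 10.0
eef_pos: [533.5, 92.4, 191.7]
orientation: [0.975, 0.222, 0.001, 0.0]
wrist_force: [-0.6, 2.0, 1.8]
width: 0.66
gripper_force: 29.8
```

>>> drive_tool --steps '[[[0,0,0],[0,0,0],0],[[0,0,-0.0083],[0,0,0],0],[[0,0,-0.0333],[0,0,0],0],[[0,0,-0.0667],[0,0,0],0],[[0,0,-0.1],[0,0,0],0],[[0,0,-0.125],[0,0,0],0],[[0,0,-0.1333],[0,0,0],0],[[0,0,-0.1333],[0,0,0],0]]'

```text
time_s: 11.0
eef_pos: [533.1, 92.3, 271.1]
orientation: [0.975, 0.222, 0.0, 0.0]
wrist_force: [-0.0, -0.8, -2.8]
width: 0.659
gripper_force: 29.9
```

```bash
python3 - <<'E'
from h import *
p=rd(12)
E
```

```text
t 11.6 P [533.   92.3 270.5] [0.1 0.  0.3] F [-0.09  0.04 -2.44] [0.51 0.76 0.29] eff [ 0.000e+00 -4.403e+01 -3.020e+01  4.000e-02 -6.000e-02 -0.000e+00] w 0.663036695212692 29.905543953448788 [ 9.75e-01  2.22e-01 -1.00e-04 -0.00e+00]
```

To row units: 0.08 m / 0.6 = 0.1333, 0.078 m / 0.6 = 0.13.

>>> drive_tool --steps '[[[0,0,0.025],[0,0,0],0],[[0,0,0.0617],[0,0,0],0],[[0,0,0.1],[0,0,0],0],[[0,0,0.1217],[0,0,0],0],[[0,0,0.13],[0,0,0],0],[[0,0,0.1333],[0,0,0],0],[[0,0,0.1333],[0,0,0],0],[[0,0,0.1333],[0,0,0],0.8]]'

```text
time_s: 12.6
eef_pos: [533.8, 92.3, 191.8]
orientation: [0.975, 0.222, 0.001, 0.0]
wrist_force: [-0.3, -0.5, -0.1]
width: 0.752
gripper_force: 0.0
```

To row units: -0.08 m / 0.6 = -0.1333, -0.075 m / 0.6 = -0.125.

>>> drive_tool --steps '[[[0,0,0],[0,0,0],1],[[0,0,0],[0,0,0],1],[[0,0,0],[0,0,0],1],[[0,0,-0.0333],[0,0,0],1],[[0,0,-0.0833],[0,0,0],1],[[0,0,-0.125],[0,0,0],1],[[0,0,-0.1333],[0,0,0],1],[[0,0,-0.1333],[0,0,0],1]]'

```text
time_s: 13.6
eef_pos: [533.1, 92.3, 270.7]
orientation: [0.975, 0.222, 0.0, 0.0]
wrist_force: [-0.6, 0.1, -0.9]
width: 1.0
gripper_force: 0.0
```

```bash
python3 - <<'E'
from h import *
p=rd(12);print(sh(p,[454.2,352.9,p[2]+25]))
E
```

```text
t 14.2 P [532.9  92.3 270.2] [0.2 0.  0.4] F [-0.14 -0.06  0.23] [0.59 0.47 0.62] eff [ 0.000e+00 -4.287e+01 -2.928e+01  4.000e-02 -6.000e-02  0.000e+00] w 0.9977461590708522 0.0 [ 9.75e-01  2.22e-01 -1.00e-04 -0.00e+00]
[0.0419, -0.269, -0.025]
```

>>> drive_tool --steps '[[[0,0,-0.0417],[0,0,0],1],[[0.01,-0.0667,-0.0667],[0,0,0],1],[[0.0233,-0.15,-0.0667],[0,0,0],1],[[0.0367,-0.2333,-0.0667],[0,0,0],1],[[0.05,-0.3167,-0.0667],[0,0,0],1],[[0.06,-0.3833,-0.0667],[0,0,0],1],[[0.0667,-0.4333,-0.05],[0,0,0],1],[[0.07,-0.4483,-0.0333],[0,0,0],1]]'

```text
time_s: 15.2
eef_pos: [453.9, 354.4, 290.7]
orientation: [0.975, 0.223, 0.0, -0.0]
wrist_force: [-0.4, -0.9, -0.5]
width: 1.001
gripper_force: 0.0
```

To row units: 0.02 m / 0.6 = 0.0333, 0.01 m / 0.6 = 0.0167.

>>> drive_tool --steps '[[[0,0,0.0167],[0,0,0],1],[[0,0,0.0333],[0,0,0],1],[[0,0,0.0333],[0,0,0],1],[[0,0,0.0333],[0,0,0],1]]'

```text
time_s: 15.7
eef_pos: [455.1, 352.4, 271.1]
orientation: [0.975, 0.222, 0.0, -0.0]
wrist_force: [-0.5, -0.5, 0.5]
width: 0.997
gripper_force: 0.0
```

```bash
python3 - <<'E'
from h import *
p=rd(10);print(sh(p,[454.2,352.9,191]))
E
```

```text
t 16.2 P [454.8 352.9 271.3] [0.2 0.1 0.2] F [0.25 0.   0.06] [0.5  0.46 0.6 ] eff [-6.000e-02 -4.643e+01 -2.969e+01  1.000e-02 -8.000e-02 -0.000e+00] w 0.9988859795533701 0.0 [ 9.750e-01  2.221e-01  1.000e-04 -0.000e+00]
[-0.0005, -0.0002, 0.0803]
```

To row units: 0.08 m / 0.6 = 0.1333, 0.065 m / 0.6 = 0.1083.

>>> drive_tool --steps '[[[0,0,0.0333],[0,0,0],1],[[0,0,0.075],[0,0,0],1],[[0,0,0.1083],[0,0,0],1],[[0,0,0.1333],[0,0,0],1],[[0,0,0.1333],[0,0,0],0.8],[[0,0,0.1333],[0,0,0],0],[[0,0,0.1333],[0,0,0],0],[[0,0,0.1333],[0,0,0],0]]'

```text
time_s: 17.2
eef_pos: [454.8, 353.6, 191.9]
orientation: [0.975, 0.222, 0.001, -0.001]
wrist_force: [-1.2, 4.0, 3.8]
width: 0.66
gripper_force: 29.7
```

To row units: -0.08 m / 0.6 = -0.1333, -0.075 m / 0.6 = -0.125.

>>> drive_tool --steps '[[[0,0,0],[0,0,0],0],[[0,0,-0.0083],[0,0,0],0],[[0,0,-0.0333],[0,0,0],0],[[0,0,-0.0667],[0,0,0],0],[[0,0,-0.1],[0,0,0],0],[[0,0,-0.125],[0,0,0],0],[[0,0,-0.1333],[0,0,0],0],[[0,0,-0.1333],[0,0,0],0]]'

```text
time_s: 18.2
eef_pos: [454.5, 353.0, 271.3]
orientation: [0.975, 0.222, 0.0, -0.0]
wrist_force: [0.5, -0.8, -6.2]
width: 0.657
gripper_force: 29.9
```

```bash
python3 - <<'E'
from h import *
p=rd(12)
E
```

```text
t 18.8 P [454.4 352.9 270.4] [0.1 0.1 0.3] F [ 0.02 -0.09 -6.01] [0.49 0.56 0.59] eff [ 0.000e+00 -4.990e+01 -3.218e+01  1.000e-02 -8.000e-02  0.000e+00] w 0.6559806271970662 29.93541536092739 [ 9.75e-01  2.22e-01 -1.00e-04  0.00e+00]
```

T3 is heaviest (about 0.6 kg), T2 is the middle one (0.35) and T1 the lightest (0.23). I'll put T3 down and go back for T1.

To row units: 0.08 m / 0.6 = 0.1333, 0.078 m / 0.6 = 0.13.

>>> drive_tool --steps '[[[0,0,0.025],[0,0,0],0],[[0,0,0.0617],[0,0,0],0],[[0,0,0.1],[0,0,0],0],[[0,0,0.1217],[0,0,0],0],[[0,0,0.13],[0,0,0],0],[[0,0,0.1333],[0,0,0],0],[[0,0,0.1333],[0,0,0],0],[[0,0,0.1333],[0,0,0],0.8]]'

```text
time_s: 19.8
eef_pos: [455.4, 353.4, 192.2]
orientation: [0.975, 0.222, 0.002, -0.0]
wrist_force: [0.7, 0.2, 0.5]
width: 0.751
gripper_force: 0.0
```

To row units: -0.105 m / 0.6 = -0.175, -0.08 m / 0.6 = -0.1333.

>>> drive_tool --steps '[[[0,0,0],[0,0,0],1],[[0,0,0],[0,0,0],1],[[0,0,0],[0,0,0],1],[[0,0,-0.0333],[0,0,0],1],[[0,0,-0.0833],[0,0,0],1],[[0,0,-0.1333],[0,0,0],1],[[0,0,-0.175],[0,0,0],1],[[0,0,-0.175],[0,0,0],1]]'

```text
time_s: 20.8
eef_pos: [455.5, 353.5, 299.5]
orientation: [0.975, 0.222, 0.003, -0.001]
wrist_force: [0.4, 0.3, -0.8]
width: 1.002
gripper_force: 0.0
```

```bash
python3 - <<'E'
from h import *
c=env.capture("top");save(c,"t2.png")
for t in tins(c,74): print(t)
W=cloud(c)
m=(W[...,2]>17)&(W[...,2]<35)
hsv=cv2.cvtColor(c["color"],cv2.COLOR_RGB2HSV);print(hsv[249,427],hsv[230,375])
m=cv2.inRange(hsv,(18,60,120),(32,150,255));m[:,:380]=0;m[:200]=0;m[310:]=0
q=W[m>0];q=q[np.isfinite(q).all(1)]
fl=q[q[:,2]<13][:,:2].astype(np.float32);rim=q[q[:,2]>19][:,:2].astype(np.float32)
print(cv2.minAreaRect(fl),cv2.minAreaRect(rim),len(fl),len(rim))
p=rd(2);print(sh(p,[533.0,92.0,p[2]]))
E
```

```text
(((533.970947265625, 90.34718322753906), 29.96208953857422), array([533.5,  90.3], dtype=float32))
(((533.4675903320312, -120.56773376464844), 30.048954010009766), array([ 533.2, -120.2], dtype=float32))
[ 25  81 252] [ 11 175 131]
((492.35040283203125, -371.1128234863281), (135.82101440429688, 138.01275634765625), 82.04035949707031) ((493.9794921875, -373.08038330078125), (141.4596405029297, 140.2601318359375), 82.85306549072266) 2154 394
t 20.95 P [454.3 352.9 295.8] [0.1 0.1 0.4] F [ 0.17  0.77 -0.65] [0.25 0.12 0.49] eff [ 1.000e-02 -4.713e+01 -3.169e+01  1.000e-02 -1.100e-01  0.000e+00] w 0.99900240658638 0.0 [ 9.75e-01  2.22e-01 -5.00e-04  1.00e-04]
[-0.042, 0.2692, 0.0]
```

View pics/t2.png

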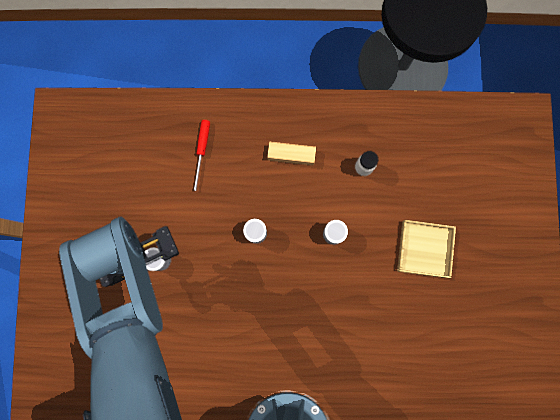

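The top view shows two tins still upright at (254,231) and (336,231), and the third under the gripper at (155,260). The tray centre is about (494,-373) mm.

To row units: 0.2695 m / 0.6 = 0.4492, 0.25 m / 0.6 = 0.4167.

>>> drive_tool --steps '[[[-0.005,0.0333,0],[0,0,0],1],[[-0.0167,0.1083,0],[0,0,0],1],[[-0.03,0.1917,0],[0,0,0],1],[[-0.0433,0.275,0],[0,0,0],1],[[-0.0567,0.3583,0],[0,0,0],1],[[-0.065,0.4167,0],[0,0,0],1],[[-0.07,0.4483,0.0167],[0,0,0],1],[[-0.07,0.4492,0.0417],[0,0,0],1]]'

```text
time_s: 21.95
eef_pos: [533.5, 90.6, 269.8]
orientation: [0.975, 0.221, -0.0, -0.0]
wrist_force: [-0.5, 0.5, -0.2]
width: 0.999
gripper_force: 0.0
```

>>> drive_tool --steps '[[[0,0,0],[0,0,0],1],[[0,0,0],[0,0,0],1],[[0,0,0],[0,0,0],1]]'

```text
time_s: 22.32
eef_pos: [533.4, 92.8, 271.3]
orientation: [0.975, 0.223, 0.0, 0.0]
wrist_force: [0.5, 0.2, -0.5]
width: 1.001
gripper_force: 0.0
```

```bash
python3 - <<'E'
from h import *
p=rd(3);print(sh(p,[533.4,91.8,191]))
E
```

```text
t 22.475 P [533.4  92.5 271.4] [0.  0.1 0. ] F [-0.03 -0.14 -0.22] [0.01 0.36 0.36] eff [ 4.000e-02 -4.258e+01 -2.916e+01  5.000e-02 -6.000e-02  0.000e+00] w 1.0003954765380212 0.0 [9.749e-01 2.224e-01 4.000e-04 1.000e-04]
[-0.0003, 0.0006, 0.0804]
```

To row units: 0.08 m / 0.6 = 0.1333, 0.065 m / 0.6 = 0.1083.

>>> drive_tool --steps '[[[0,0,0.0333],[0,0,0],1],[[0,0,0.075],[0,0,0],1],[[0,0,0.1083],[0,0,0],1],[[0,0,0.1333],[0,0,0],1],[[0,0,0.1333],[0,0,0],0.8],[[0,0,0.1333],[0,0,0],0],[[0,0,0.1333],[0,0,0],0],[[0,0,0.1333],[0,0,0],0]]'

```text
time_s: 23.48
eef_pos: [533.8, 92.0, 191.7]
orientation: [0.975, 0.222, 0.001, 0.0]
wrist_force: [0.2, 0.9, 2.0]
width: 0.665
gripper_force: 29.8
```

To row units: -0.125 m / 0.6 = -0.2083, -0.115 m / 0.6 = -0.1917.

>>> drive_tool --steps '[[[0,0,0],[0,0,0],0],[[0,0,-0.0083],[0,0,0],0],[[0,0,-0.0417],[0,0,0],0],[[0,0,-0.0917],[0,0,0],0],[[0,0,-0.15],[0,0,0],0],[[0,0,-0.1917],[0,0,0],0],[[0,0,-0.2083],[0,0,0],0],[[0,0,-0.2083],[0,0,0],0]]'

```text
time_s: 24.48
eef_pos: [533.3, 91.8, 316.0]
orientation: [0.975, 0.222, 0.0, 0.0]
wrist_force: [0.4, 0.8, -2.7]
width: 0.66
gripper_force: 29.9
```

```bash
python3 - <<'E'
from h import *
p=rd(3);print(sh(p,[494,-373,p[2]]))
E
```

```text
t 24.625 P [532.9  91.8 314.8] [0.1 0.  0.3] F [-0.32 -0.4  -2.48] [0.43 0.66 0.08] eff [ 1.000e-02 -4.349e+01 -3.270e+01  5.000e-02 -7.000e-02  0.000e+00] w 0.6619302178629766 29.910022867190804 [ 9.75e-01  2.22e-01 -1.30e-03 -3.00e-04]
[-0.2363, 0.4022, 0.0]
```

To row units: 0.22 m / 0.6 = 0.3667, 0.188 m / 0.6 = 0.3133.

>>> drive_tool --steps '[[[-0.01,0.0167,0],[0,0,0],0],[[-0.03,0.05,0],[0,0,0],0],[[-0.0583,0.1,0],[0,0,0],0],[[-0.09,0.1533,0],[0,0,0],0],[[-0.1217,0.2067,0],[0,0,0],0],[[-0.1533,0.26,0],[0,0,0],0],[[-0.185,0.3133,0],[0,0,0],0],[[-0.2167,0.3667,0],[0,0,0],0]]'

```text
time_s: 25.62
eef_pos: [510.8, -164.5, 315.4]
orientation: [0.975, 0.222, -0.0, -0.0]
wrist_force: [-0.3, -0.0, -1.3]
width: 0.66
gripper_force: 29.9
```

To row units: 0.182 m / 0.6 = 0.3033, 0.174 m / 0.6 = 0.29.

>>> drive_tool --steps '[[[-0.03,0.0517,0],[0,0,0],0],[[-0.0617,0.105,0],[0,0,0],0],[[-0.0933,0.16,0],[0,0,0],0],[[-0.125,0.2133,0],[0,0,0],0],[[-0.1533,0.2617,0],[0,0,0],0],[[-0.17,0.29,0],[0,0,0],0],[[-0.1767,0.3033,0],[0,0,0],0],[[-0.1767,0.3033,0],[0,0,0],0]]'

```text
time_s: 26.62
eef_pos: [494.7, -372.6, 315.6]
orientation: [0.975, 0.222, -0.0, -0.0]
wrist_force: [-0.4, 1.0, -1.7]
width: 0.657
gripper_force: 29.9
```

```bash
python3 - <<'E'
from h import *
p=rd(4);print(sh(p,[494,-373,191+5]))
save(env.capture("side"),"s3.png")
E
```

```text
t 26.825 P [ 494.9 -371.7  315.8] [0.1 0.2 0.1] F [-0.08  0.02 -2.92] [0.2  0.24 0.25] eff [-4.900e-01 -5.131e+01 -3.312e+01  4.000e-02 -3.000e-02 -0.000e+00] w 0.6572959199929955 29.90958160058483 [ 9.749e-01  2.226e-01 -0.000e+00 -2.000e-04]
[-0.0014, 0.0007, 0.1198]
```

View pics/s3.png

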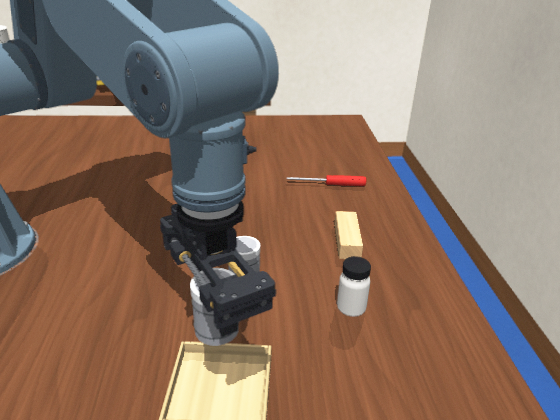

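The tin is held upright at (215,310), above the tray. Lowering it.

To row units: 0.117 m / 0.6 = 0.195, 0.08 m / 0.6 = 0.1333.

>>> drive_tool --steps '[[[0,0,0.0167],[0,0,0],0],[[-0.0017,0,0.05],[0,0,0],0],[[-0.0017,0,0.0917],[0,0,0],0],[[-0.0017,0,0.1333],[0,0,0],0],[[-0.0017,0,0.1667],[0,0,0],0],[[-0.0017,0,0.1833],[0,0,0],0],[[-0.0017,0,0.1917],[0,0,0],0],[[-0.0017,0,0.195],[0,0,0],0]]'

```text
time_s: 27.88
eef_pos: [494.0, -373.3, 199.3]
orientation: [0.975, 0.222, 0.0, 0.0]
wrist_force: [-0.5, 0.5, -1.7]
width: 0.662
gripper_force: 29.9
```

To row units: 0.002 m / 0.6 = 0.0033, 0.001 m / 0.6 = 0.0017.

>>> drive_tool --steps '[[[0,0,0.0017],[0,0,0],0],[[0,0,0.0033],[0,0,0],0],[[0,0,0.0033],[0,0,0],0],[[0,0,0.0033],[0,0,0],0]]'

```text
time_s: 28.38
eef_pos: [493.9, -373.2, 197.2]
orientation: [0.975, 0.222, 0.0, 0.0]
wrist_force: [-0.2, -0.1, -2.2]
width: 0.66
gripper_force: 29.9
```

Not touching yet, so I'll go slightly lower.

To row units: 0.0012 m / 0.6 = 0.002, 0.0007 m / 0.6 = 0.0012.

>>> drive_tool --steps '[[[0,0,0.0012],[0,0,0],0],[[0,0,0.002],[0,0,0],0],[[0,0,0.002],[0,0,0],0],[[0,0,0.002],[0,0,0],0]]'

```text
time_s: 28.88
eef_pos: [494.0, -373.2, 196.7]
orientation: [0.975, 0.222, 0.0, 0.0]
wrist_force: [-2.3, 2.0, 5.5]
width: 0.662
gripper_force: 29.9
```

Contact. Release and retreat.

To row units: -0.13 m / 0.6 = -0.2167, -0.09 m / 0.6 = -0.15.

>>> drive_tool --steps '[[[0,0,0],[0,0,0],0.8],[[0,0,0],[0,0,0],1],[[0,0,0],[0,0,0],1],[[0,0,0],[0,0,0],1],[[0,0,-0.0333],[0,0,0],1],[[0,0,-0.0833],[0,0,0],1],[[0,0,-0.15],[0,0,0],1],[[0,0,-0.2167],[0,0,0],1]]'

```text
time_s: 29.88
eef_pos: [493.8, -373.1, 328.5]
orientation: [0.975, 0.222, 0.0, 0.001]
wrist_force: [0.3, -0.0, 1.3]
width: 0.995
gripper_force: 0.0
```

```bash
python3 - <<'E'
from h import *
p=rd(4);print(sh(p,[454.5,353,p[2]]))
c=env.capture("top")
for t in tins(c,74): print(t)
E
```

```text
t 30.075 P [ 494.7 -373.9  331.6] [0.5 0.4 2.7] F [ 0.32 -0.41  0.87] [1.15 0.86 1.45] eff [ -0.15 -46.34 -29.42   0.05   0.27  -0.  ] w 1.00144834556975 0.0 [9.750e-01 2.221e-01 8.000e-04 1.500e-03]
[0.2785, -0.6727, 0.0]
(((533.422607421875, -120.27302551269531), 29.97133445739746), array([ 533.2, -120.3], dtype=float32))
(((454.9262390136719, 351.4906005859375), 29.659196853637695), array([455.1, 350.6], dtype=float32))
```

To row units: -0.35 m / 0.6 = -0.5833, 0.125 m / 0.6 = 0.2083.

>>> drive_tool --steps '[[[0.0133,-0.0333,0],[0,0,0],1],[[0.0417,-0.1,0],[0,0,0],1],[[0.075,-0.1817,0],[0,0,0],1],[[0.1083,-0.2617,0],[0,0,0],1],[[0.1417,-0.3417,0],[0,0,0],1],[[0.175,-0.4217,0],[0,0,0],1],[[0.2083,-0.5033,0],[0,0,0],1],[[0.2417,-0.5833,0],[0,0,0],1]]'

```text
time_s: 31.12
eef_pos: [472.0, 6.9, 324.5]
orientation: [0.975, 0.222, -0.001, -0.001]
wrist_force: [0.3, -0.0, -0.3]
width: 1.002
gripper_force: 0.0
```

To row units: -0.3225 m / 0.6 = -0.5375, -0.314 m / 0.6 = -0.5233.

>>> drive_tool --steps '[[[0.0333,-0.08,0],[0,0,0],1],[[0.0667,-0.1617,0],[0,0,0],1],[[0.1,-0.2417,0],[0,0,0],1],[[0.1333,-0.3217,0],[0,0,0],1],[[0.1667,-0.4033,0],[0,0,0],1],[[0.2,-0.4833,0],[0,0,0],1],[[0.2167,-0.5233,0.0167],[0,0,0],1],[[0.2225,-0.5375,0.05],[0,0,0],1]]'

```text
time_s: 32.12
eef_pos: [453.1, 354.9, 294.4]
orientation: [0.975, 0.223, -0.0, 0.0]
wrist_force: [-0.8, 0.2, 0.1]
width: 0.998
gripper_force: 0.0
```

To row units: 0.03 m / 0.6 = 0.05, 0.02 m / 0.6 = 0.0333.

>>> drive_tool --steps '[[[0,0,0.0333],[0,0,0],1],[[0,0,0.05],[0,0,0],1],[[0,0,0.05],[0,0,0],1],[[0,0,0.05],[0,0,0],1]]'

```text
time_s: 32.62
eef_pos: [454.1, 353.3, 266.2]
orientation: [0.975, 0.222, 0.0, -0.0]
wrist_force: [0.1, -0.0, -0.1]
width: 0.996
gripper_force: 0.0
```

```bash
python3 - <<'E'
from h import *
p=rd(3);print(sh(p,[454.8,352.6,191]))
c=env.capture("top");save(c,"t4.png")
for t in tins(c,74): print(t)
E
```

```text
t 32.775 P [454.1 353.6 266.6] [0.  0.1 0.1] F [0.29 0.06 0.24] [0.39 0.37 0.46] eff [-5.000e-02 -4.624e+01 -2.929e+01  1.000e-02 -7.000e-02 -0.000e+00] w 0.9971881708328014 0.0 [ 9.751e-01  2.219e-01  8.000e-04 -1.000e-04]
[0.0002, 0.0012, 0.0756]
(((533.3781127929688, -120.36436462402344), 29.967666625976562), array([ 533.2, -120.1], dtype=float32))
(((493.20159912109375, -374.9310302734375), 31.097023010253906), array([ 492.9, -373.1], dtype=float32))
```

View pics/t4.png

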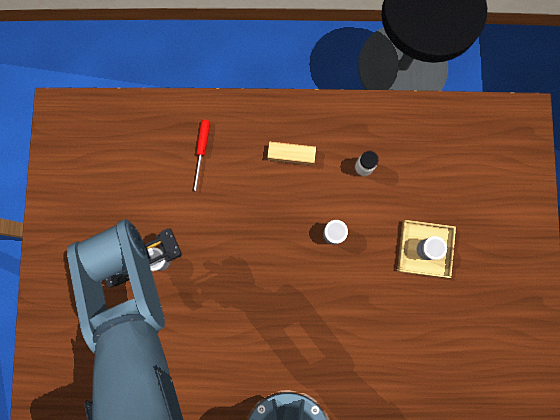

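The lightest tin stands in the tray at (433,247) and the middle one on the bench at (336,231). Now I'll grasp the heaviest.

To row units: 0.0755 m / 0.6 = 0.1258, 0.065 m / 0.6 = 0.1083.

>>> drive_tool --steps '[[[0,0.0017,0.0333],[0,0,0],1],[[0,0.0017,0.075],[0,0,0],1],[[0,0.0017,0.1083],[0,0,0],1],[[0,0.0017,0.1258],[0,0,0],1],[[0,0.0017,0.1258],[0,0,0],0.8],[[0,0.0017,0.1258],[0,0,0],0],[[0,0.0017,0.1258],[0,0,0],0],[[0,0.0017,0.1258],[0,0,0],0]]'

```text
time_s: 33.83
eef_pos: [454.4, 353.2, 191.1]
orientation: [0.975, 0.222, 0.001, -0.0]
wrist_force: [-0.2, 1.9, 3.6]
width: 0.656
gripper_force: 30.0
```

>>> drive_tool --steps '[[[0,0,0],[0,0,0],0],[[0,0,-0.0083],[0,0,0],0],[[0,0,-0.0333],[0,0,0],0],[[0,0,-0.075],[0,0,0],0],[[0,0,-0.125],[0,0,0],0],[[0,0,-0.175],[0,0,0],0],[[0,0,-0.225],[0,0,0],0],[[0,0,-0.275],[0,0,0],0]]'

```text
time_s: 34.83
eef_pos: [453.7, 352.4, 356.4]
orientation: [0.975, 0.222, -0.0, 0.0]
wrist_force: [-0.1, -0.0, -5.3]
width: 0.656
gripper_force: 30.0
```

To row units: -0.055 m / 0.6 = -0.0917, -0.045 m / 0.6 = -0.075.

>>> drive_tool --steps '[[[0,0,-0.0417],[0,0,0],0],[[0,0,-0.075],[0,0,0],0],[[0,0,-0.0917],[0,0,0],0],[[0,0,-0.0917],[0,0,0],0],[[0,0,-0.0917],[0,0,0],0],[[0,0,-0.0917],[0,0,0],0],[[0,0,-0.0917],[0,0,0],0],[[0,0,-0.0917],[0,0,0],0]]'

```text
time_s: 35.83
eef_pos: [454.1, 352.8, 410.0]
orientation: [0.975, 0.222, -0.0, 0.0]
wrist_force: [-0.2, 0.5, -5.8]
width: 0.66
gripper_force: 30.0
```

```bash
python3 - <<'E'
from h import *
p=rd(5);c=env.capture("side");save(c,"s5.png")
E
```

```text
t 36.075 P [454.1 352.8 410.2] [0.  0.  0.1] F [-0.16  0.15 -5.73] [0.52 0.14 0.37] eff [-0.000e+00 -4.655e+01 -3.719e+01  1.000e-02 -8.000e-02  0.000e+00] w 0.6540481701477225 30.00579349094096 [ 0.975  0.222  0.    -0.   ]
```

View pics/s5.png

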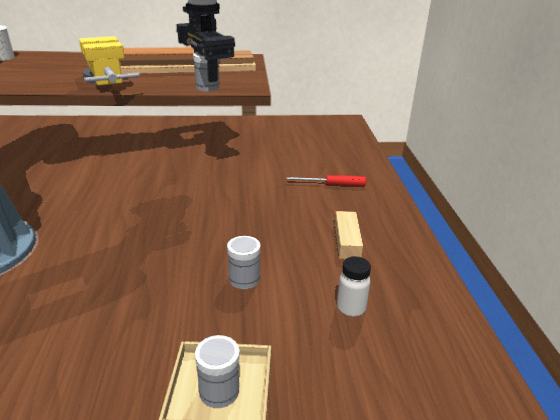

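The heaviest tin is held upright at (207,72), about 219 mm up. The lightest stands in the tray at (218,370) and the middle one on the bench at (244,262).

```bash
python3 -c "
from rig import env
print(env.sign_off())"
```

```text
the job is handed in; nothing more can be done
None
```

I handed the job in at about 36 s: the lightest tin (about 0.23 kg) stands in the tray, the middle one (about 0.35 kg) stands on the bench, and the gripper holds the heaviest (about 0.6 kg) upright about 22 cm above the bench.

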